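# Load a base plate from the slotted rack into the marking machine

### The arm

A 6-joint arm with a two-finger parallel gripper is mounted at the origin on the work surface. World frame = base frame: x ahead of the robot, y to its left, z up, the work surface at z = 0. Lengths are in m, angles in rad, forces in N, time in s.
With the tool pointing down it reaches from about 0.35 to 0.775 m from the base axis. Payload 5.5 kg.
Tool frame: the origin (TCP) lies at the very end of the fingers, on their centre line; the grasp point (between the pads) lies 19 mm behind it (manip.hold_point_z is the distance from the TCP to the grasp point, in m); z points along the fingers, y is the line along which they close (so a half turn about z gives the same grasp; the last joint's range is limited). The gripper opens to 85 mm and grips with 20 to 120 N. Pads are 22 mm wide; open, the fingers measure 114 mm over their backs; the gripper's body (76 mm by 85 mm) begins 54 mm behind the grasp point. The pads swing forward as they close: fully open they stand 13 mm farther back than shut.
Start: joints at [-1.445, 0.313, 0.046, 1.304, 0, 1.431], TCP at [0.151, -0.555, 0.231] pointing down, gripper open.
Joint ranges: [-2.76, 2.76], [-0.86, 1.69], [-1.03, 1.26], [-2.2, 2.34], [-1.47, 1.5], [-3.14, 3.14]. Speed limits (rad/s): [2.57, 2.57, 3.14, 3.14, 3.14, 3.14].

### API

Orientations are given as [roll, pitch, yaw] about the fixed x, y, z axes, in that order (R = Rz(yaw) Ry(pitch) Rx(roll)).
In Python, from bench import manip, imaging gives the robot as it stands. Calls block until the motion is done:
- manip.movep(position, orientation): joint-space move of the TCP to a pose.
- manip.move_linear(position, v=0.15, rotation=None, stop_force=None): straight line of the TCP; rotation=None keeps the orientation; v is the mean speed in m/s. With stop_force (N) it stops when the force on the tool has changed by that much, and returns True; else False.
- manip.move_j(angles): joint-space move.
- manip.gripper_to(opening, newtons=None): finger opening in m; newtons is the grip in N (None keeps the last); returns when the fingers have stopped.
- manip.wait(seconds).
- manip.inverse_kinematics(position, orientation): joint angles nearest the present ones, or None.
- imaging.camera(name): name is "side" or "top"; returns a dict with "image" (420x560x3 uint8, red, green, blue), "mtx" (3x3 intrinsics, pixels), "k1" (the pictures are not rectified: a ray, as slopes to the right and down, at radius r is drawn at 1 + k1 r^2 times it, then the intrinsics apply), "R" (3x3) and "t" (3): a world point X has camera coordinates R X + t. Camera axes: x right, y down, z forward; pixel columns grow to the right and rows downward; lengths in m; the calibration is good to about 2 mm. A picture is of the moment at which its call begins. There is no depth.
A pose or a line that the arm cannot do raises manip.PlanningError and nothing moves.
- manip.hand_in(): hands the job in; it is judged then, once.
Readings, each from a call of its own:
- manip.current_clock(): time.
- manip.current_q(): joint angles.
- manip.current_qd(): joint speeds.
- manip.current_effort(): joint torques, N m.
- manip.current_ee_pos(): TCP position.
- manip.current_eef_rot(): TCP orientation.
- manip.current_wrist_force(): force on the tool from outside, world axes, zero at the start.
- manip.current_moment(): the same for the moment, N m.
- manip.current_opening(): finger opening in m.
- manip.current_grasp_force(): force on a finger pad.
Only numpy, scipy, OpenCV 4.12 (cv2) and the standard library are available. Lean on these libraries where they do the work, as an engineer would, in place of code of your own. Each camera call takes 0.05 s, during which the arm holds its last target. There are 200 camera calls.

### The job

Draw the tall aluminium plate up out of the slotted rack by its top edge and lay it down flat on the turning stand without letting it fall, then let go of it. Take it again, by its sides, set it on the marking machine's narrow track and slide it in under the head until you feel it press gently on the back stop (under 30 N), and leave it there. Leave the two short plates in the rack, and the flanged tube and the can on the bench, where they are.

Things in the scene. Friction and masses are not known exactly. Their poses are not given: they have to be found in the camera images.
- plate: The tall plate: plain aluminium, 150 x 60 x 8 mm, about 0.2 kg, a dark bolt-hole mark in each corner. Origin at its centre; z along the 150 mm length (upright in the rack), y along the 60 mm width, x normal to its faces. Ends and faces are alike: either may go first or up. Starts upright in one of the rack's three slots, top edge 162 mm above the bench.
- short_a: A short aluminium plate, 100 x 60 x 8 mm, upright in another slot, top edge 112 mm above the bench; origin at its centre. To be left alone.
- short_b: The other short plate, same size, in the third slot; origin at its centre. To be left alone.
- rack: Fixed pale wooden rack, 150 mm (its x) by 84 mm (its y), 62 mm high; origin under its centre. Three slots run along its y, at x = -48, 0 and +48 mm, each 11 mm wide (x), 65 mm long (y), 50 mm deep, floor 12 mm above the bench; the plates' faces look along the rack's x.
- stand: Fixed turning stand, origin under its 130 x 90 x 10 mm steel foot's centre. Wooden saddle 36 mm wide (y), x = -60 to +50 mm, flat top 50 mm above the bench. Steel lip at the +x end, x = +50 to +60 mm, 50 mm wide, 12 mm above the saddle. A plate with its end at the lip lies along x, centre at x = -25 mm, and overhangs the saddle 40 mm at the other end, 12 mm at each side.
- marker: Fixed grey marking machine; plates go in along its +y. Steel track on y = -110 to +55 mm, 36 mm wide (x = 0 is its midline), top 40 mm above the bench; foot 12 mm high, 170 mm wide, from y = -130. Black head over the track from y = +10 mm on, underside 66 mm, top 196 mm up, 110 mm wide. Guide rails 66 mm apart, 50 mm high, flared mouths from y = -18 mm. Column 240 mm high behind.
- stop: The machine's fixed back stop, a dark steel block 50 x 10 x 43 mm under the head; origin at its centre, its front face is 5 mm to -y of it.
- dock (a point): The point where the plate's centre lies when the plate is fully home on the track (44 mm above the bench, its end touching the stop 75 mm further along +y). Axes as the machine's: y is the slide-in direction, z up.
- flange_tube: Bystander: steel tube, 32 mm diameter, 80 mm high, standing on a 60 mm square flange; origin under its centre.
- can: Bystander: can, 66 mm diameter, 110 mm high; origin under its centre.

How it is judged:
On the way, in this order (a step that is already met when the one before it is completed fails the run):
1. the tall plate has been drawn up clear of the rack: its lower edge at least 25 mm above the rack's top, within 30 degrees of upright (z of plate in the frame of rack above 0.162 m and angle between the z axis of plate and the z axis of rack, either way round below 0.52 rad), for 0.1 s.
2. the plate lies on the turning stand for 0.3 s, at rest and let go: level within 5 degrees, along the saddle within 9 degrees, centre within 20 mm of where it lies with its end at the lip (angle between the x axis of plate and the z axis of stand, either way round below 0.1 rad and angle between the z axis of plate and the x axis of stand, either way round below 0.16 rad and x of plate in the frame of stand between -0.045 and -0.005 m and y of plate in the frame of stand between -0.02 and 0.02 m and z of plate in the frame of stand between 0.05 and 0.058 m and contact force between the fingers and plate below 0.1 N and linear speed of plate below 0.02 m/s), for 0.3 s.
3. the plate, lying on the track under the head, presses on the back stop with at least 2 N for 0.1 s (contact force between plate and stop above 2 N and y of plate in the frame of dock above -0.003 m), for 0.1 s.
At the end, for the whole second after the job is handed in: The tall plate lies flat on the track, fully home: end within 3 mm of the back stop, centre within 5 mm of the track midline, along the track within 5 degrees, level within 3 degrees, let go and at rest. Both short plates stand in the rack within 30 mm of where they began (y of plate in the frame of dock between -0.003 and 0.003 m and x of plate in the frame of dock between -0.005 and 0.005 m and z of plate in the frame of dock between -0.003 and 0.003 m and angle between the z axis of plate and the y axis of dock, either way round below 0.09 rad and angle between the x axis of plate and the z axis of dock, either way round below 0.06 rad and contact force between the fingers and plate below 0.1 N and linear speed of plate below 0.01 m/s and distance of each of short_a, short_b from where it was at the start of the episode below 0.03 m); the robot touches nothing.
It fails at once if a short plate moved more than 30 mm (distance of any of short_a, short_b from where it was at the start of the episode above 0.03 m).
It fails at once if the flanged tube or the can moved more than 40 mm (distance of any of flange_tube, can from where it was at the start of the episode above 0.04 m).
It fails at once if the plate let fall: faster than 0.5 m/s while its centre is less than 85 mm above the bench (linear speed of plate above 0.5 m/s and height (world z) of plate below 0.085 m).
It fails at once if the plate rammed on the back stop with more than 30 N (contact force between plate and stop above 30 N).
It also fails if it takes over 72 s, if anything falls off the work surface, if the arm or the gripper's body presses on something with over 40 N, if the wrist force passes 120 N, or if a joint passes its speed limit or range.

## Working session

There is one attempt and no reset: what is moved stays moved. The work goes in short steps, each a Python script; the robot and the scene stay as the last script left them, time stands still between calls to the robot, and variables do not carry over. Pictures are saved under pics/ and viewed, at most 10 in all, crops included, and the job is handed in when it is done.

```bash
ls; mkdir -p pics; python3 - <<'E'
from bench import manip, imaging
import cv2
for n in("top","side"):
    c=imaging.camera(n); cv2.imwrite(f"pics/{n}0.png",c["image"][:,:,::-1])
    print(n,c["mtx"].tolist(),c["k1"],c["R"].round(4).tolist(),c["t"].round(4).tolist(), (-c["R"].T@c["t"]).round(3))
print(manip.current_eef_rot(),manip.current_clock(),manip.hold_point_z)
E
```

```text
pics
top [[389.89650642097706, 0.0, 277.688488638024], [0.0, 389.89650642097706, 214.55335618713718], [0.0, 0.0, 1.0]] -0.07252561467973417 [[-0.0058, -1.0, 0.0022], [-0.993, 0.0055, -0.1182], [0.1181, -0.0028, -0.993]] [0.0139, 0.6541, 1.0227] [0.529 0.013 1.093]
side [[531.2893750121908, 0.0, 282.6484924129131], [0.0, 531.2893750121908, 216.7994158748966], [0.0, 0.0, 1.0]] -0.12343139723770281 [[0.9712, -0.2381, 0.0], [-0.1257, -0.5129, -0.8492], [0.2022, 0.8247, -0.5281]] [-0.6012, 0.1674, 1.4028] [ 0.321 -1.214  0.883]
[-3.13996924e+00 -2.53636075e-04  2.65796494e-01] 0.1 0.0187
```

View pics/top0.png

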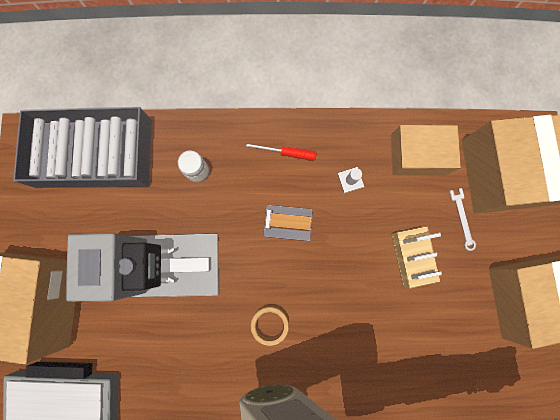

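View pics/side0.png

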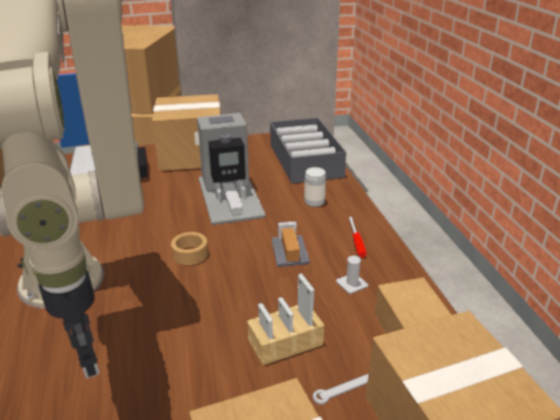

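The top view shows the marker at about (165,267) with its track at (190,265), pointing left (+y). The stand is at (289,222) with its lip at the left. The rack is at (417,257). In the side view the tall plate stands in the slot with the largest x, at (306,300). I'll enlarge these areas next.

```bash
python3 - <<'E'
import cv2,numpy as np
t=cv2.imread("pics/top0.png");s=cv2.imread("pics/side0.png")
f=lambda i,x,y,w,h,k:cv2.resize(i[y:y+h,x:x+w],None,fx=k,fy=k,interpolation=cv2.INTER_CUBIC)
o=np.zeros((600,800,3),np.uint8)
def put(im,x,y): o[y:y+im.shape[0],x:x+im.shape[1]]=im
put(f(t,388,220,60,75,4),0,0)      #240x300
put(f(t,260,200,60,45,4),250,0)    #240x180
put(f(s,240,270,95,95,3),500,0)  #285
put(f(t,115,225,115,75,4),0,310)    #460x300
put(f(s,190,165,115,100,2.9),465,305)
cv2.imwrite("pics/c1.png",o)
E
cat > h.py <<'E'
from bench import manip, imaging
import numpy as np, cv2
def ray(c,uv):
    d=np.array([-0.0,0,0,0,0]);d=np.array([c["k1"],0,0,0,0.])
    n=cv2.undistortPoints(np.float64(uv).reshape(-1,1,2),c["mtx"],d).reshape(-1,2)
    v=np.c_[n,np.ones(len(n))]@c["R"]
    return -c["R"].T@c["t"],v
def on_z(c,uv,z):
    o,v=ray(c,uv); return o+v*((z-o[2])/v[:,2])[:,None]
def proj(c,X):
    r=cv2.Rodrigues(c["R"])[0]
    return cv2.projectPoints(np.float64(X).reshape(-1,3),r,c["t"],c["mtx"],np.array([c["k1"],0,0,0,0.]))[0].reshape(-1,2)
E
python3 - <<'E'
from h import *
from scipy.spatial.transform import Rotation as Ro
# check IK for horizontal tool along +y near stand
for y in(-0.1,-.08):
  for x in (.45,.5,.55):
   for z in (.055,.08):
    for tilt in (0,10,20,30):
      a=np.radians(tilt); zt=np.array([0,np.cos(a),-np.sin(a)])
      r=[]
      for s in(1,-1):
        yt=s*np.array([0,np.sin(a),np.cos(a)]); R=np.c_[np.cross(yt,zt),yt,zt]
        q=manip.inverse_kinematics([x,y,z],Ro.from_matrix(R).as_euler("xyz")); r.append(None if q is None else np.round(q,2).tolist())
      print(x,y,z,tilt,r)
E
```

```text
0.45 -0.1 0.055 0 [[-0.86, 1.26, 0.19, 2.06, 0.71, -1.57], [-0.86, 1.26, 0.19, 2.06, 0.71, 1.57]]
0.45 -0.1 0.055 10 [[-0.86, 1.12, 0.11, 1.9, 0.7, -1.42], [-0.86, 1.12, 0.11, 1.9, 0.7, 1.72]]
0.45 -0.1 0.055 20 [[-0.84, 0.98, 0.02, 1.73, 0.68, -1.27], [-0.84, 0.98, 0.02, 1.73, 0.68, 1.87]]
0.45 -0.1 0.055 30 [[-0.81, 0.84, -0.07, 1.56, 0.64, -1.13], [-0.81, 0.84, -0.07, 1.56, 0.64, 2.01]]
0.45 -0.1 0.08 0 [[-0.86, 1.22, 0.17, 2.08, 0.71, -1.57], [-0.86, 1.22, 0.17, 2.08, 0.71, 1.57]]
0.45 -0.1 0.08 10 [[-0.86, 1.09, 0.1, 1.92, 0.7, -1.42], [-0.86, 1.09, 0.1, 1.92, 0.7, 1.72]]
0.45 -0.1 0.08 20 [[-0.84, 0.94, 0.02, 1.76, 0.68, -1.27], [-0.84, 0.94, 0.02, 1.76, 0.68, 1.87]]
0.45 -0.1 0.08 30 [[-0.81, 0.8, -0.06, 1.6, 0.64, -1.13], [-0.81, 0.8, -0.06, 1.6, 0.64, 2.01]]
0.5 -0.1 0.055 0 [[-0.8, 1.32, 0.33, 2.16, 0.77, -1.57], [-0.8, 1.32, 0.33, 2.16, 0.77, 1.57]]
0.5 -0.1 0.055 10 [[-0.8, 1.17, 0.25, 1.97, 0.76, -1.4], [-0.8, 1.17, 0.25, 1.97, 0.76, 1.74]]
0.5 -0.1 0.055 20 [[-0.78, 1.03, 0.15, 1.79, 0.73, -1.24], [-0.78, 1.03, 0.15, 1.79, 0.73, 1.9]]
0.5 -0.1 0.055 30 [[-0.75, 0.89, 0.
[... 3064 characters left out ...]
2, 0.8, 1.95]]
0.55 -0.08 0.055 30 [[-0.68, 0.92, 0.15, 1.62, 0.74, -1.01], [-0.68, 0.92, 0.15, 1.62, 0.74, 2.13]]
0.55 -0.08 0.08 0 [[-0.72, 1.32, 0.43, 2.26, 0.85, -1.57], [-0.72, 1.32, 0.43, 2.26, 0.85, 1.57]]
0.55 -0.08 0.08 10 [[-0.72, 1.18, 0.35, 2.05, 0.83, -1.38], [-0.72, 1.18, 0.35, 2.05, 0.83, 1.77]]
0.55 -0.08 0.08 20 [[-0.7, 1.03, 0.25, 1.85, 0.8, -1.19], [-0.7, 1.03, 0.25, 1.85, 0.8, 1.95]]
0.55 -0.08 0.08 30 [[-0.68, 0.89, 0.16, 1.66, 0.74, -1.01], [-0.68, 0.89, 0.16, 1.66, 0.74, 2.13]]Traceback (most recent call last):
  File "<stdin>", line 9, in <module>
  File "<stdin>", line 5, in put
ValueError: could not broadcast input array from shape (300,460,3) into shape (290,460,3)
```

```bash
python3 - <<'E'
import cv2,numpy as np
t=cv2.imread("pics/top0.png");s=cv2.imread("pics/side0.png")
f=lambda i,x,y,w,h,k:cv2.resize(i[y:y+h,x:x+w],None,fx=k,fy=k,interpolation=cv2.INTER_CUBIC)
o=np.zeros((600,800,3),np.uint8)
def put(im,x,y): o[y:y+im.shape[0],x:x+im.shape[1]]=im
put(f(t,388,220,60,72,4),0,0)
put(f(t,260,200,60,45,4),250,0)
put(f(s,240,270,95,95,3),500,0)
put(f(t,115,228,115,74,4),0,300)
put(f(s,190,165,114,100,2.9),465,300)
cv2.imwrite("pics/c1.png",o)
E
```

```text
(no output)
```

View pics/c1.png

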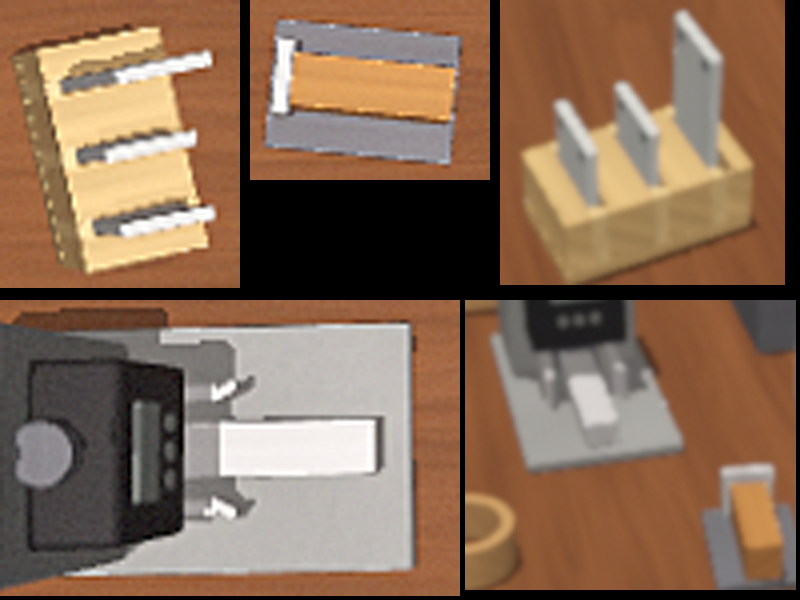

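The crops show each part clearly. The tall plate's top edge is the bright bar from about (417,239) to (441,235) in the top picture. The saddle is the orange area from (270,213) to (310,230), with the lip at (271,219). The bright part of the track runs from (170,340) to (209,347), in original coordinates x 170–209 and y 333–346 less the crop offset. I'll measure these with masks.

```bash
cat > m.py <<'E'
from h import *
def comps(c,mask,roi,z,amin=15):
    x,y,w,h=roi; m=np.zeros(mask.shape,np.uint8); m[y:y+h,x:x+w]=mask[y:y+h,x:x+w]
    n,l,st,_=cv2.connectedComponentsWithStats(m,connectivity=4)
    for i in range(1,n):
        if st[i,4]<amin: continue
        cs,_=cv2.findContours((cv2.resize((l==i).astype(np.uint8)*255,None,fx=4,fy=4,interpolation=cv2.INTER_LINEAR)>127).astype(np.uint8),cv2.RETR_EXTERNAL,cv2.CHAIN_APPROX_NONE)
        p=max(cs,key=len).reshape(-1,2); uv=(p+.5)/4-.5
        P=on_z(c,uv,z)[:,:2]
        r=cv2.minAreaRect((P*1000).astype(np.float32)); b=cv2.boxPoints(r)
        e=sorted([b[1]-b[0],b[2]-b[1]],key=np.linalg.norm)[1]
        print("px",uv.mean(0).round(1),"ctr mm",np.round(r[0],1),"size",np.round(r[1],1),"long dir deg",np.degrees(np.arctan2(e[1],e[0])).round(2))
E
python3 - <<'E'
from m import *
c=imaging.camera("top");im=c["image"].astype(int);R,G,B=im[...,0],im[...,1],im[...,2]
hsv=cv2.cvtColor(c["image"],cv2.COLOR_RGB2HSV).astype(int)
white=((hsv[...,1]<40)&(hsv[...,2]>190)).astype(np.uint8)
print("plates z.162");comps(c,white,(388,220,60,75),.162)
print("plates z.112");comps(c,white,(388,220,60,75),.112)
print("lip");comps(c,white,(260,200,60,45),.062)
print("track");comps(c,white,(160,250,70,30),.04)
grey=((hsv[...,1]<50)).astype(np.uint8)
print("stand foot+lip");comps(c,grey,(255,195,65,55),.01,100)
org=((hsv[...,1]>150)&(R>190)).astype(np.uint8)
print("saddle");comps(c,org,(260,200,60,45),.05)
rt=((hsv[...,1]>60)&(R>195)&(G>150)).astype(np.uint8)
print("rack top");comps(c,rt|white,(388,220,62,75),.062)
mf=((hsv[...,1]<50)&(hsv[...,2]>110)).astype(np.uint8)
print("marker foot part");comps(c,mf,(160,220,65,85),.012,300)
print("foot corners",on_z(c,[[217.3,308.5-75],[217.8,294.5]],.012).round(4).tolist())
E
```

```text
plates z.162
px [428.5 236.6] ctr mm [ 583.9 -353.8] size [ 9.3 61.8] long dir deg -78.95
px [425.1 256.2] ctr mm [ 537.  -343.2] size [10.8 57.7] long dir deg -79.74
px [429.3 274.9] ctr mm [ 492. -352.] size [ 9.3 59.3] long dir deg -79.91
plates z.112
px [428.5 236.6] ctr mm [ 586.8 -373.5] size [ 9.8 65.1] long dir deg -78.95
px [425.1 256.2] ctr mm [ 537.5 -362.4] size [11.3 60.8] long dir deg -79.74
px [429.3 274.9] ctr mm [ 490.1 -371.6] size [ 9.8 62.5] long dir deg -79.91
lip
px [267.6 218.5] ctr mm [641.   37.2] size [11.3 48.6] long dir deg -5.87
track
px [207.1 263.8] ctr mm [520.  211.9] size [80.2 72.5] long dir deg 0.53
px [189.  264.6] ctr mm [520.  249.8] size [105.5  36.8] long dir deg 89.95
stand foot+lip
px [286.7 222.1] ctr mm [635.5 -17.7] size [132.   91.7] long dir deg 83.96
saddle
px [271.5 217.3] ctr mm [644.9  25.6] size [ 7.4 21. ] long dir deg -0.21
rack top
px [419.9 255.2] ctr mm [ 539.8 -377.7] size [151.3 118.1] long dir deg 11.08
marker foot part
px [188.5 264.8] ctr mm [519.6 257. ] size [172.1 162. ] long dir deg 1.39
foot corners [[0.6052, 0.1783, 0.012], [0.4379, 0.1753, 0.012]]
```

```bash
cat > fit.py <<'E'
from h import *
from scipy.spatial.transform import Rotation as Ro
rng=np.random.default_rng(0)
A=[];b=[];Q=[];RR=[]
while len(Q)<60:
    p=[rng.uniform(.3,.65),rng.uniform(-.4,.3),rng.uniform(.1,.4)]
    e=Ro.from_euler("xyz",[np.pi+rng.uniform(-.7,.7),rng.uniform(-.7,.7),rng.uniform(-1.5,1.5)])
    q=manip.inverse_kinematics(p,e.as_euler("xyz"))
    if q is None: continue
    Q.append(q);RR.append(e.as_matrix())
    M=Ro.from_euler("z",q[0]).as_matrix()
    s=[0,q[1],q[1]-q[2],q[1]-q[2]+q[3]]
    cols=[M[:,1],M[:,0],[0,0,1]]
    for a in s[1:]: cols+= [np.cos(a)*M[:,0]-np.sin(a)*np.array([0,0,1]), np.sin(a)*M[:,0]+np.cos(a)*np.array([0,0,1])]
    cols.append(e.as_matrix()[:,2])
    A.append(np.array(cols).T);b.append(p)
A=np.vstack(A);b=np.concatenate(b)
x,res,rk,_=np.linalg.lstsq(A,b,rcond=None)
print("lat,r0,h,|A,|B,|C,|d",x.round(4),rk,np.abs(A@x-b).max())
np.savez("data.npz",Q=Q,R=RR)
# orientation: candidate R = Rz(q1) Ry(pitch) Rz/x(q5) Rx(q6) const
best=[]
for s5 in(1,-1):
  for s6 in(1,-1):
    C=[]
    for q,R in zip(Q,RR):
        T=Ro.from_euler("z",q[0])*Ro.from_euler("y",q[1]-q[2]+q[3])*Ro.from_euler("z",s5*q[4])*Ro.from_euler("x",s6*q[5])
        C.append((T.inv()*Ro.from_matrix(R)).as_matrix())
    C=np.array(C); print(s5,s6,C.std(0).max().round(4),C.mean(0).round(3).tolist())
E
python3 fit.py
```

```text
lat,r0,h,|A,|B,|C,|d [ 0.08   -0.      0.2331  0.      0.5185  0.4095  0.0556  0.1404 -0.
  0.3002] 10 1.2212453270876722e-15
1 1 0.0 [[0.0, -0.0, 1.0], [-0.0, 1.0, 0.0], [-1.0, -0.0, 0.0]]
1 -1 0.7104 [[0.0, -0.0, 1.0], [-0.002, 0.001, -0.0], [-0.001, -0.002, -0.0]]
-1 1 0.4571 [[-0.011, -0.022, 0.722], [0.018, 0.86, 0.022], [-0.862, -0.018, -0.011]]
-1 -1 0.6244 [[-0.011, -0.022, 0.722], [0.016, -0.139, 0.022], [-0.139, 0.016, 0.011]]
```

```bash
cat > kin.py <<'E'
import numpy as np
from scipy.spatial.transform import Rotation as Ro
from scipy.optimize import least_squares
LO=np.array([-2.76,-.86,-1.03,-2.2,-1.47,-3.14]);HI=np.array([2.76,1.69,1.26,2.34,1.5,3.14])
C=Ro.from_matrix([[0,0,1],[0,1,0],[-1,0,0]]);Z=np.array([0,0,1.])
def fk(q):
    M=Ro.from_euler("z",q[0]).as_matrix();X=M[:,0]
    f=lambda a,x,z:(np.cos(a)*x+np.sin(a)*z)*X+(np.cos(a)*z-np.sin(a)*x)*Z
    a=q[1];b=a-q[2];c=b+q[3]
    p0=.2331*Z+.08*M[:,1];p1=p0+f(a,0,.5185);p2=p1+f(b,.4095,.0556);p3=p2+f(c,.1404,0)
    R=Ro.from_euler("z",q[0])*Ro.from_euler("y",c)*Ro.from_euler("z",q[4])*Ro.from_euler("x",q[5])*C
    return np.array([p0,p1,p2,p3,p3+.3002*R.as_matrix()[:,2]]),R
def ik(p,R,seed=None,n=40):
    """all distinct solutions within range"""
    S=[];rng=np.random.default_rng(1)
    def r(q):
        P,Rq=fk(q);return np.r_[P[4]-p,.3*(Rq.inv()*R).as_rotvec()]
    for i in range(n):
        s=seed if(seed is not None and i==0) else rng.uniform(LO,HI)
        o=least_squares(r,np.clip(s,LO+.001,HI-.001),bounds=(LO,HI),max_nfev=60)
        if o.cost<1e-12 and not any(np.abs(o.x-k).max()<.01 for k in S): S.append(o.x)
        if seed is not None and S: break
    return S
# scene
ST=np.array([.6354,-.0177,0]);sa=np.radians(84.1);U=np.array([np.cos(sa),np.sin(sa),0]);SY=np.array([-np.sin(sa),np.cos(sa),0])
PT=np.array([.5842,-.3535,.162]);ra=np.radians(11.);N=np.array([np.cos(ra),np.sin(ra),0]);W=np.array([-np.sin(ra),np.cos(ra),0])
HP=.0187
def mat(y,z): return Ro.from_matrix(np.c_[np.cross(y,z),y,z])
def rack_pose(beta,sig,sgn,gd,gw,lift=0):
    """grasp gd below top edge, gw along W; tool leaning by beta in the plate plane"""
    z=-np.cos(beta)*Z+sig*np.sin(beta)*W
    g=PT-gd*Z+gw*W+lift*Z
    return g+HP*z,mat(sgn*N,z)
def stand_pose(beta,sig,sgn,gd,gw,alpha,gap=.004,up=0,eps=None):
    # plate axes at stand: zp=-U' (bottom end to lip), wp=eps*SY ; tool comes from +SY side (the base)
    eps=-sig if eps is None else eps     # sig*eps=-1 -> tool heads along -SY
    u=np.cos(alpha)*U-np.sin(alpha)*Z
    zp=-u;wp=eps*SY;n=np.cross(wp,zp)   # N=W x Z in the rack
    z=-np.cos(beta)*zp+sig*np.sin(beta)*wp
    nn=np.cross(u,SY)                    # up-normal of the plate
    if nn[2]<0: nn=-nn
    end=ST+(.05-gap)*U+(.050+.004/np.cos(alpha)+up)*Z   # centre of lower end (bottom face edge on saddle, approx)
    g=end+zp*(.150-gd)+gw*wp
    return g+HP*z,mat(sgn*n,z),g
E
python3 - <<'E'
from kin import *
print(np.cross(W,Z),N)
for al in (12,):
 for bd in (0,25,40,50,60,70,85):
  for sig in(-1,1):
   for sgn in (1,-1):
    b=np.radians(bd);gw=-sig*.0
    p,R,g=stand_pose(b,sig,sgn,.014,gw,np.radians(al))
    s2=ik(p,R,n=25); p1,R1=rack_pose(b,sig,sgn,.014,gw); s1=ik(p1,R1,n=25)
    for q in s2: print(al,bd,sig,sgn,"S",q.round(2),"j4",fk(q)[0][2].round(2),"j5",fk(q)[0][3].round(2),"el",fk(q)[0][1].round(2))
    for q in s1: print(al,bd,sig,sgn,"  R",q.round(2),"j5",fk(q)[0][3].round(2))
E
```

```text
[ 0.98162718  0.190809   -0.        ] [0.98162718 0.190809   0.        ]
12 0 -1 1 S [-0.68  1.21  0.51  2.06  0.96 -1.26] j4 [ 0.7  -0.46  0.19] j5 [ 0.6  -0.38  0.14] el [ 0.43 -0.24  0.41]
12 0 -1 1   R [-0.66  0.56  0.18  1.19  0.    0.72] j5 [ 0.58 -0.35  0.43]
12 0 -1 -1 S [-0.68  1.21  0.51  2.06  0.96  1.88] j4 [ 0.7  -0.46  0.19] j5 [ 0.6  -0.38  0.14] el [ 0.43 -0.24  0.41]
12 0 -1 -1   R [-0.66  0.56  0.18  1.19  0.   -2.42] j5 [ 0.58 -0.35  0.43]
12 0 1 1 S [-0.68  1.21  0.51  2.06  0.96  1.88] j4 [ 0.7  -0.46  0.19] j5 [ 0.6  -0.38  0.14] el [ 0.43 -0.24  0.41]
12 0 1 1   R [-0.66  0.56  0.18  1.19  0.    0.72] j5 [ 0.58 -0.35  0.43]
12 0 1 -1 S [-0.68  1.21  0.51  2.06  0.96 -1.26] j4 [ 0.7  -0.46  0.19] j5 [ 0.6  -0.38  0.14] el [ 0.43 -0.24  0.41]
12 0 1 -1   R [-0.66  0.56  0.18  1.19  0.   -2.42] j5 [ 0.58 -0.35  0.43]
12 25 -1 1 S [-0.75  0.93 -0.06  1.39  1.29 -0.92] j4 [ 0.56 -0.41  0.23] j5 [ 0.48 -0.34  0.14] el [ 0.36 -0.22  0.54]
12 25 -1 1   R [-0.53  0.37 -0.21  0.69 -0.32  0.8 ] j5 [ 0.56 -0.24  0.4 ]
12 25 -1 -1 S [-0.75  0.93 -0.06  1.39  1.29  2.22] j4 
[... 1708 characters left out ...]
3]
12 50 1 1 S [-0.75  0.78 -0.98 -1.23  1.3  -2.24] j4 [ 0.3  -0.18  0.19] j5 [ 0.39 -0.26  0.12] el [ 0.32 -0.19  0.6 ]
12 50 1 -1 S [-0.75  0.78 -0.98 -1.23  1.3   0.9 ] j4 [ 0.3  -0.18  0.19] j5 [ 0.39 -0.26  0.12] el [ 0.32 -0.19  0.6 ]
12 60 -1 1   R [-0.36  0.38 -0.65 -0.19 -0.83  0.69] j5 [ 0.54 -0.11  0.29]
12 60 -1 -1   R [-0.36  0.38 -0.65 -0.19 -0.83 -2.45] j5 [ 0.54 -0.11  0.29]
12 70 -1 1   R [-0.32  0.47 -0.76 -0.59 -0.96  0.54] j5 [ 0.53 -0.09  0.24]
12 70 -1 -1   R [-0.32  0.47 -0.76 -0.59 -0.96 -2.6 ] j5 [ 0.53 -0.09  0.24]
12 85 -1 1   R [-0.3   0.76 -0.86 -1.43 -1.08  0.16] j5 [ 0.53 -0.08  0.17]
12 85 -1 -1   R [-0.3   0.76 -0.86 -1.43 -1.08 -2.98] j5 [ 0.53 -0.08  0.17]
```

```bash
cat > plan.py <<'E'
from kin import *
B=np.radians(40);SIG=-1;SGN=1;GD=.013;GW=0.
AL=np.radians(12)
qn=ik(*rack_pose(B,SIG,SGN,GD,GW),seed=np.array([-.45,.33,-.41,.37,-.54,.8]))[0]
def chain(poses,q):
    o=[]
    for p,R in poses:
        s=ik(p,R,seed=q)
        if not s: o.append(None);continue
        q=s[0];o.append(q)
    return o
lifts=[0,.03,.08,.15]
ups=[0,.02,.05,.09,.13]
QL=chain([rack_pose(B,SIG,SGN,GD,GW,l) for l in lifts],qn)
QS=chain([stand_pose(B,SIG,SGN,GD,GW,AL,up=u)[:2] for u in ups],np.array([-.76,.65,-.67,-.05,1.4,.16]))
# plate corners in tool frame from the rack pose
p,R=rack_pose(B,SIG,SGN,GD,GW)
K=np.array([PT+a*W*.03-b*Z*.15+c*N*.004 for a in(-1,1) for b in(0,.5,1) for c in(-1,1)])
KT=R.inv().apply(K-p)
def corners(q):
    P,R=fk(q);return P[4]+R.apply(KT)
def check(qa,qb,n=25):
    for t in np.linspace(0,1,n):
        q=qa+t*(qb-qa);k=corners(q);P,_=fk(q);i=k[:,2].argmin()
        print("%.2f plate low z %.3f at (%.2f,%.2f)  x[%.2f %.2f] y[%.2f %.2f]"%(t,k[i,2],k[i,0],k[i,1],k[:,0].min(),k[:,0].max(),k[:,1].min(),k[:,1].max()),"j5",P[3].round(2),"j4",P[2].round(2))
E
python3 - <<'E'
from plan import *
for l,q in zip(lifts,QL): print(l,None if q is None else q.round(3))
for l,q in zip(ups,QS): print(l,None if q is None else q.round(3))
print(corners(QS[0]).round(3).tolist())
check(QL[-1],QS[-1],11)
E
```

```text
0 [-0.449  0.329 -0.406  0.37  -0.541  0.799]
0.03 [-0.449  0.297 -0.367  0.442 -0.541  0.799]
0.08 [-0.449  0.253 -0.293  0.56  -0.541  0.799]
0.15 [-0.449  0.209 -0.171  0.726 -0.541  0.799]
0 [-0.765  0.654 -0.663 -0.033  1.404  0.154]
0.02 [-0.765  0.613 -0.659  0.012  1.404  0.154]
0.05 [-0.765  0.554 -0.649  0.082  1.404  0.154]
0.09 [-0.765  0.479 -0.627  0.178  1.404  0.154]
0.13 [-0.765  0.41  -0.598  0.277  1.404  0.154]
[[0.655, -0.122, 0.081], [0.655, -0.12, 0.089], [0.662, -0.049, 0.066], [0.663, -0.047, 0.074], [0.67, 0.024, 0.05], [0.67, 0.026, 0.058], [0.595, -0.116, 0.081], [0.595, -0.114, 0.089], [0.603, -0.043, 0.066], [0.603, -0.041, 0.074], [0.61, 0.03, 0.05], [0.61, 0.032, 0.058]]
0.00 plate low z 0.162 at (0.57,-0.32)  x[0.57 0.59] y[-0.38 -0.32] j5 [ 0.55 -0.18  0.51] j4 [ 0.49 -0.15  0.64]
0.10 plate low z 0.108 at (0.61,-0.34)  x[0.59 0.62] y[-0.36 -0.28] j5 [ 0.54 -0.19  0.49] j4 [ 0.49 -0.17  0.61]
0.20 plate low z 0.066 at (0.63,-0.29)  x[0.60 0.64] y[-0.34 -0.24] j5 [ 0.54 -0.21  0.46] j4 [ 0.49 -0.18  0.59]
0.30 plate low z 0.038 at (0.65,-0.24)  x[0.61
[... 161 characters left out ...]
 [ 0.47 -0.21  0.53]
0.50 plate low z 0.023 at (0.68,-0.14)  x[0.62 0.68] y[-0.24 -0.10] j5 [ 0.51 -0.25  0.38] j4 [ 0.46 -0.22  0.51]
0.60 plate low z 0.034 at (0.69,-0.09)  x[0.63 0.69] y[-0.21 -0.06] j5 [ 0.49 -0.27  0.35] j4 [ 0.45 -0.24  0.48]
0.70 plate low z 0.058 at (0.69,-0.05)  x[0.63 0.69] y[-0.18 -0.03] j5 [ 0.48 -0.28  0.33] j4 [ 0.44 -0.25  0.46]
0.80 plate low z 0.091 at (0.69,-0.02)  x[0.62 0.69] y[-0.15 -0.00] j5 [ 0.46 -0.28  0.3 ] j4 [ 0.43 -0.26  0.44]
0.90 plate low z 0.132 at (0.68,0.01)  x[0.61 0.68] y[-0.13 0.02] j5 [ 0.44 -0.29  0.28] j4 [ 0.41 -0.26  0.41]
1.00 plate low z 0.180 at (0.61,0.03)  x[0.60 0.67] y[-0.12 0.03] j5 [ 0.42 -0.3   0.26] j4 [ 0.4  -0.27  0.39]
```

```bash
python3 - <<'E'
from plan import *
q0=np.array([-1.445,.313,.046,1.304,0,1.431])
p,R=rack_pose(B,SIG,SGN,GD,GW); zt=R.as_matrix()[:,2]
qp=ik(p-.09*zt,R,seed=QL[0])[0]; print("pre",qp.round(3),fk(qp)[0][4].round(3))
for t in np.linspace(0,1,9):
    P,_=fk(q0+t*(qp-q0));print(P[4].round(3),P[3].round(2))
via=.5*(QL[-1]+QS[-1])-np.array([0,.25,0,0,0,0])
check(QL[-1],via,6);check(via,QS[-1],6)
print(via.round(3))
E
```

```text
pre [-0.363  0.224 -0.352  0.578 -0.578  0.89 ] [ 0.575 -0.309  0.204]
[ 0.151 -0.555  0.231] [ 0.15 -0.55  0.53]
[ 0.207 -0.549  0.219] [ 0.22 -0.53  0.52]
[ 0.265 -0.538  0.209] [ 0.29 -0.49  0.5 ]
[ 0.323 -0.519  0.202] [ 0.36 -0.45  0.49]
[ 0.381 -0.493  0.197] [ 0.41 -0.39  0.48]
[ 0.436 -0.458  0.195] [ 0.46 -0.33  0.47]
[ 0.488 -0.416  0.196] [ 0.5  -0.26  0.46]
[ 0.535 -0.366  0.199] [ 0.52 -0.19  0.44]
[ 0.575 -0.309  0.204] [ 0.54 -0.12  0.43]
0.00 plate low z 0.162 at (0.57,-0.32)  x[0.57 0.59] y[-0.38 -0.32] j5 [ 0.55 -0.18  0.51] j4 [ 0.49 -0.15  0.64]
0.20 plate low z 0.143 at (0.61,-0.34)  x[0.59 0.62] y[-0.36 -0.28] j5 [ 0.53 -0.19  0.51] j4 [ 0.47 -0.16  0.64]
0.40 plate low z 0.136 at (0.64,-0.30)  x[0.60 0.65] y[-0.34 -0.24] j5 [ 0.52 -0.2   0.51] j4 [ 0.45 -0.16  0.64]
0.60 plate low z 0.142 at (0.67,-0.25)  x[0.61 0.67] y[-0.31 -0.20] j5 [ 0.5  -0.21  0.51] j4 [ 0.43 -0.17  0.63]
0.80 plate low z 0.159 at (0.69,-0.20)  x[0.62 0.69] y[-0.27 -0.16] j5 [ 0.48 -0.22  0.51] j4 [ 0.41 -0.17  0.63]
1.00 plate low z 0.186 at (0.70,-0.16)  x[0.62 0.71] y[-0.24 -0.12] j5 [ 0.46 -0.22  0.51] j4 [ 0.39 -0.18  0.63]
0.00 plate low z 0.186 at (0.70,-0.16)  x[0.62 0.71] y[-0.24 -0.12] j5 [ 0.46 -0.22  0.51] j4 [ 0.39 -0.18  0.63]
0.20 plate low z 0.159 at (0.71,-0.11)  x[0.63 0.71] y[-0.21 -0.07] j5 [ 0.46 -0.24  0.46] j4 [ 0.4  -0.2   0.58]
0.40 plate low z 0.145 at (0.71,-0.06)  x[0.63 0.71] y[-0.18 -0.04] j5 [ 0.46 -0.26  0.41] j4 [ 0.41 -0.22  0.53]
0.60 plate low z 0.145 at (0.70,-0.02)  x[0.62 0.70] y[-0.15 -0.01] j5 [ 0.45 -0.28  0.36] j4 [ 0.41 -0.24  0.48]
0.80 plate low z 0.158 at (0.69,0.01)  x[0.61 0.69] y[-0.13 0.02] j5 [ 0.44 -0.29  0.31] j4 [ 0.4  -0.26  0.44]
1.00 plate low z 0.180 at (0.61,0.03)  x[0.60 0.67] y[-0.12 0.03] j5 [ 0.42 -0.3   0.26] j4 [ 0.4  -0.27  0.39]
[-0.607  0.059 -0.384  0.501  0.431  0.477]
```

```bash
python3 - <<'E'
from plan import *
from h import *
p,R=rack_pose(B,SIG,SGN,GD,GW); zt=R.as_matrix()[:,2]
qp=ik(p-.09*zt,R,seed=QL[0])[0]
q0=np.array([-1.445,.313,.046,1.304,0,1.431])
manip.move_j(list(.5*(q0+qp)-np.array([0,.12,0,0,0,0])))
manip.move_j(list(qp)); manip.gripper_to(.04,80)
print("approach contact",manip.move_linear(list(p),v=.12,stop_force=15),manip.current_ee_pos(),p.round(4))
manip.gripper_to(0.0,90)
print("open",manip.current_opening(),"grip",manip.current_grasp_force(),manip.current_clock())
E
```

```text
approach contact False [ 0.5867758  -0.36521213  0.13523265] [ 0.5865 -0.3653  0.1347]
open 0.006951421159758959 grip 88.28633666038513 3.9833
```

```bash
python3 - <<'E'
from plan import *
from h import *
p=np.array(manip.current_ee_pos())
for dz,v in((.05,.06),(.155,.12)):
    r=manip.move_linear(list(p+[0,0,dz]),v=v,stop_force=25); print(r,manip.current_ee_pos(),manip.current_wrist_force(),manip.current_opening())
    if r: break
o=[]
for n in("top","side"):
    o.append(imaging.camera(n)["image"][:,:,::-1])
cv2.imwrite("pics/lift.png",np.hstack([o[0][150:420,230:510],o[1][100:370,150:430]]))
E
```

```text
False [ 0.58666763 -0.36526145  0.18546987] [ 0.05883995  0.0678623  -3.13783432] 0.006806794003777313
False [ 0.58614444 -0.36502709  0.2892824 ] [ 0.64821636  0.63242414 -2.55114181] 0.007170881448897303
```

View pics/lift.png

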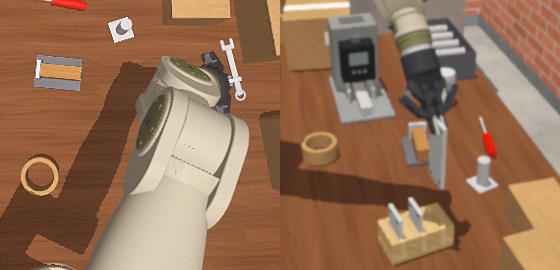

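The plate hangs upright in the gripper at (440,150) of the composite, and the two short plates stay in the rack. Next I carry it over the stand, lower it until it touches, and let go gently.

```bash
python3 - <<'E'
from plan import *
from h import *
via=.5*(QL[-1]+QS[-1])-np.array([0,.25,0,0,0,0])
manip.move_j(list(via));manip.move_j(list(QS[-1]))
print(manip.current_clock(),manip.current_ee_pos(),manip.current_wrist_force(),manip.current_opening())
p,R,g=stand_pose(B,SIG,SGN,GD,GW,AL,up=.015)
print(manip.move_linear(list(p),v=.08,stop_force=15),manip.current_ee_pos(),p.round(4))
print(manip.current_wrist_force(),manip.current_clock())
o=[imaging.camera(n)["image"][:,:,::-1] for n in("top","side")]
cv2.imwrite("pics/above.png",np.hstack([cv2.resize(o[0][150:300,200:400],None,fx=2,fy=2),cv2.resize(o[1][180:330,200:400],None,fx=2,fy=2)]))
E
```

```text
7.9583 [ 0.64069396 -0.09319362  0.20966373] [ 0.39580247 -0.02271883 -2.2003942 ] 0.006699884408941809
False [ 0.63995551 -0.09269661  0.0951382 ] [ 0.6398 -0.0925  0.0946]
[-0.33637735  0.70051233 -2.85719255] 9.55
```

View pics/above.png

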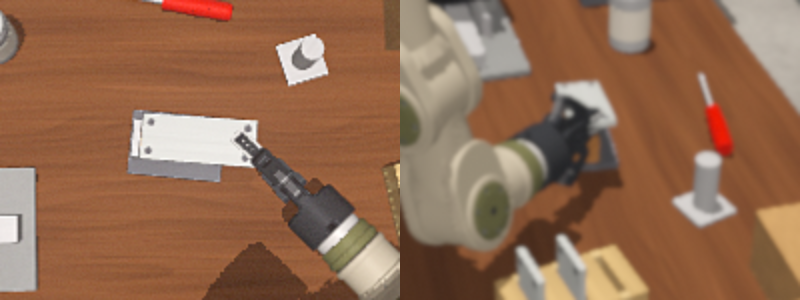

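The plate is over the saddle with its far end at the lip at (138,135) and aligned. Both short plates still stand in the rack. Now I lower to contact and let go.

```bash
python3 - <<'E'
from plan import *
from h import *
p,R,g=stand_pose(B,SIG,SGN,GD,GW,AL,up=-.006)
print(manip.move_linear(list(p),v=.02,stop_force=3),manip.current_ee_pos(),p.round(4),manip.current_wrist_force())
P=np.array(manip.current_ee_pos())
for op,dz in((.012,0),(.018,-.01),(.022,-.018)):
    manip.gripper_to(op,20); print(manip.current_opening(),manip.current_grasp_force())
    print(manip.move_linear(list(P+[0,0,dz]),v=.03,stop_force=6),manip.current_ee_pos()[2],manip.current_wrist_force()) if dz else 0
print(manip.current_clock())
o=[imaging.camera(n)["image"][:,:,::-1] for n in("top","side")]
cv2.imwrite("pics/rel.png",np.hstack([cv2.resize(o[0][180:280,240:370],None,fx=3,fy=3),cv2.resize(o[1][200:300,230:360],None,fx=3,fy=3)]))
E
```

```text
True [ 0.63963249 -0.09261656  0.07863582] [ 0.6398 -0.0925  0.0736] [ 0.62629669 -1.55531001  0.67560676]
0.011993763293942038 0.6336876936256886
0.018226759574219095 0.6216195213585252
False 0.06828312546675652 [-0.13713784  0.00578762 -1.42746588]
0.02205999140212455 0.5886489854310639
False 0.06033116661308128 [ 0.41330785 -0.13401984 -0.76040714]
11.9667
```

View pics/rel.png

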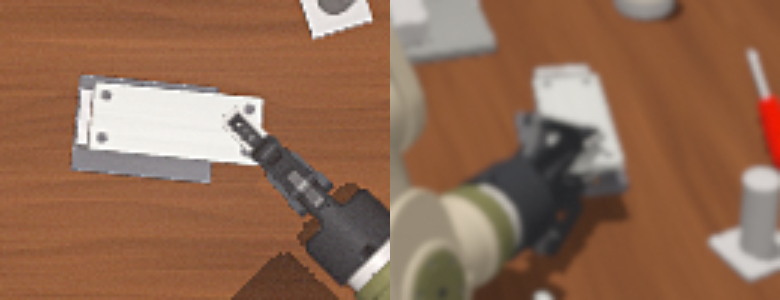

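The plate lies along the saddle, with its far end about 10 px of the crop short of the lip and the fingers loose around its corner at (245,120). I'll lower the fingers a bit more to free it, back off, and measure it.

```bash
cat > meas.py <<'E'
from m import *
def plate(z,roi):
    c=imaging.camera("top");hsv=cv2.cvtColor(c["image"],cv2.COLOR_RGB2HSV).astype(int)
    m=((hsv[...,1]<40)&(hsv[...,2]>190)).astype(np.uint8)
    comps(c,m,roi,z,60);return c
E
python3 - <<'E'
from plan import *
from meas import *
P=np.array(manip.current_ee_pos()); F=manip.current_grasp_force()
for d in (.004,.008):
    print(manip.move_linear(list(P-[0,0,d]),v=.02,stop_force=6),manip.current_ee_pos()[2],manip.current_wrist_force(),manip.current_grasp_force())
zt=stand_pose(B,SIG,SGN,GD,GW,AL)[1].as_matrix()[:,2]; h=np.array([zt[0],zt[1],0]);h/=np.linalg.norm(h)
P=np.array(manip.current_ee_pos())
print(manip.move_linear(list(P-.075*h),v=.05,stop_force=6),manip.current_ee_pos(),manip.current_grasp_force())
P=np.array(manip.current_ee_pos())
manip.move_linear(list(P+[0,0,.14]),v=.15); print(manip.current_clock())
plate(.058,(250,195,90,60))
E
```

```text
False 0.05644331984877786 [-0.07940489  0.02496118 -1.09419912] 0.6545454764273018
False 0.05262918582599297 [-0.07026158 -0.68507411  0.13829806] 0.0
False [ 0.58523431 -0.14396219  0.05269344] 0.0
15.5
px [294.9 221. ] ctr mm [635.6 -38.5] size [163.3  61.6] long dir deg 83.94
```

Step 2 looks right: the white blob spans from the lip to the plate's rear end, so the plate's centre is about (0.635,-0.045). That is stand-local x −27 mm and y −2 mm. Next I refine the marker's axis and plan the side grasp.

```bash
python3 - <<'E'
from m import *
from kin import *
c=imaging.camera("top");g=cv2.cvtColor(c["image"],cv2.COLOR_RGB2GRAY).astype(float)
def edge(cols,r0,r1,z,sign):
    uv=[]
    for u in cols:
        col=g[r0:r1,u];d=sign*np.diff(col);i=d.argmax()
        i0=max(i-1,0);w=np.clip(d[i0:i+2],0,None);uv.append([u,r0+.5+(w*np.arange(i0,i0+len(w))).sum()/w.sum()])
    P=on_z(c,uv,z);k=np.polyfit(P[:,1],P[:,0],1);res=P[:,0]-np.polyval(k,P[:,1]);ok=abs(res)<.003
    k=np.polyfit(P[ok,1],P[ok,0],1);return k,ok.sum()
for nm,a in dict(tr_up=(range(173,207),249,262,.04,1),tr_lo=(range(173,207),266,280,.04,-1),ft_up=(range(190,214),225,245,.012,1),ft_lo=(range(180,214),285,302,.012,-1)).items():
    k,n=edge(*a);print(nm,"yaw deg %.2f"%np.degrees(-np.arctan(k[0])),"x at y=.25: %.4f"%np.polyval(k,.25),n)
hp=np.array([.6349,-.0451])-.043*U[:2]
print("stand grip",hp.round(4))
R=mat(SY,-Z)
from bench import manip
print([ (s, np.round(manip.inverse_kinematics([*hp,.03],mat(s*SY,-Z).as_euler("xyz")),2).tolist()) for s in(1,-1)])
for y in (.17,.23,.28): print(y,[ (s, np.round(manip.inverse_kinematics([.52,y,.02],mat(s*np.array([1.,0,0]),-Z).as_euler("xyz")),2).tolist()) for s in(1,-1)])
print(manip.current_q())
E
```

```text
tr_up yaw deg 1.90 x at y=.25: 0.5376 34
tr_lo yaw deg 1.35 x at y=.25: 0.5019 34
ft_up yaw deg 0.79 x at y=.25: 0.6048 24
ft_lo yaw deg 0.50 x at y=.25: 0.4355 34
stand grip [ 0.6305 -0.0879]
[(1, [-0.26, 0.55, -0.1, 0.92, 0.0, -1.73]), (-1, [-0.26, 0.55, -0.1, 0.92, 0.0, 1.41])]
0.17 [(1, [0.17, 0.42, -0.36, 0.8, 0.0, 1.74]), (-1, [0.17, 0.42, -0.36, 0.8, 0.0, -1.4])]
0.23 [(1, [0.28, 0.45, -0.3, 0.82, 0.0, 1.85]), (-1, [0.28, 0.45, -0.3, 0.82, 0.0, -1.3])]
0.28 [(1, [0.36, 0.49, -0.24, 0.84, 0.0, 1.93]), (-1, [0.36, 0.49, -0.24, 0.84, 0.0, -1.21])]
[-0.91247018  0.60044773 -0.35304719  1.17220918  1.38124856 -0.69494733]
```

```bash
cat > mk.py <<'E'
from kin import *
my=np.radians(1.1);V=np.array([-np.sin(my),np.cos(my),0]);MX=np.array([np.cos(my),np.sin(my),0])
def mpos(y,z): # local y (origin y=.307), tool z
    return np.array([.520,.25,0])+V*(y+.307-.25)+z*Z
E
python3 - <<'E'
from mk import *
from meas import *
R=mat(SY,-Z); hp=np.r_[np.array([.6349,-.0451])-.043*U[:2],0]
q=np.array(manip.current_q()); qa=ik(hp+.14*Z,R,seed=np.array([-.26,.5,-.1,.97,0,-1.73]))[0]
print(qa.round(2),[fk(q+t*(qa-q))[0][4].round(3).tolist() for t in np.linspace(0,1,6)])
manip.gripper_to(.085,60)
manip.move_j(list(qa))
print(manip.move_linear(list(hp+.029*Z),v=.1,stop_force=8),manip.current_ee_pos(),manip.current_clock())
c=imaging.camera("top");s=imaging.camera("side")
cv2.imwrite("pics/side_grip.png",np.hstack([cv2.resize(c["image"][180:280,240:370,::-1],None,fx=3,fy=3),cv2.resize(s["image"][200:300,230:360,::-1],None,fx=3,fy=3)]))
E
```

```text
[-0.26  0.47  0.05  1.15  0.   -1.73] [[0.585, -0.144, 0.192], [0.583, -0.089, 0.15], [0.579, -0.064, 0.117], [0.582, -0.062, 0.1], [0.599, -0.074, 0.106], [0.63, -0.088, 0.14]]
False [ 0.63114458 -0.08803177  0.02983095] 18.7417
```

View pics/side_grip.png

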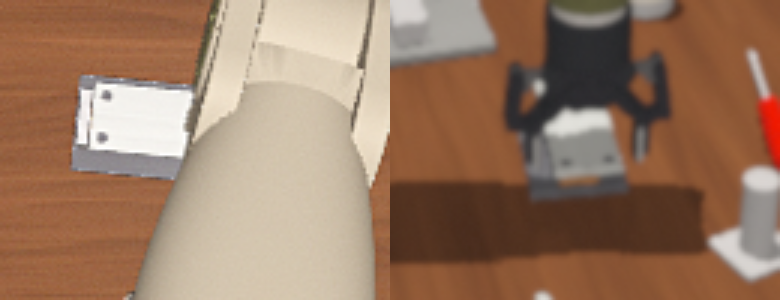

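The fingers straddle the plate, at columns 515–530 and 640 of the right crop, and the plate hasn't moved. I close on its sides, lift it and carry it to the track mouth.

```bash
python3 - <<'E'
from mk import *
from meas import *
manip.gripper_to(.03,60);print("open",manip.current_opening(),manip.current_grasp_force(),manip.current_ee_pos())
P=np.array(manip.current_ee_pos());manip.move_linear(list(P+[0,0,.09]),v=.1)
print(manip.current_opening(),manip.current_wrist_force())
R2=mat(-MX,-Z)
# grip is .043 behind plate centre; plate centre goes to local -100
t=mpos(-.100-.043,.11); q=ik(t,R2,seed=np.array(manip.current_q())+np.array([.4,-.1,-.2,-.1,0,.3]))[0]
print(q.round(2),t.round(3))
manip.move_j(list(q)); print(manip.current_ee_pos(),manip.current_clock())
t=mpos(-.143,.030); manip.move_linear(list(t),v=.08,stop_force=8)
print(manip.current_ee_pos(),manip.current_opening())
c=imaging.camera("top");s=imaging.camera("side")
cv2.imwrite("pics/track.png",np.hstack([cv2.resize(c["image"][215:315,110:240,::-1],None,fx=3,fy=3),cv2.resize(s["image"][140:240,170:300,::-1],None,fx=3,fy=3)]))
plate(.058,(160,235,90,60))
E
```

```text
open 0.058873630657391415 63.92805218696594 [ 0.63070522 -0.08788516  0.02992247]
0.058712075659063716 [-0.93110832  0.69281596 -3.51818012]
[ 0.16  0.33 -0.24  1.   -0.   -1.43] [0.522 0.164 0.11 ]
[0.52262939 0.16335092 0.11013476] 21.325
[0.52220356 0.16413289 0.03058105] 0.05878396566316989
px [174.9 235.8] ctr mm [594.4 283.4] size [85.6 10. ] long dir deg 89.81
px [175.7 265. ] ctr mm [518.4 281.5] size [19.  86.8] long dir deg -80.69
px [199.1 286.3] ctr mm [459.6 218.4] size [35.6 29.9] long dir deg 7.99
```

View pics/track.png

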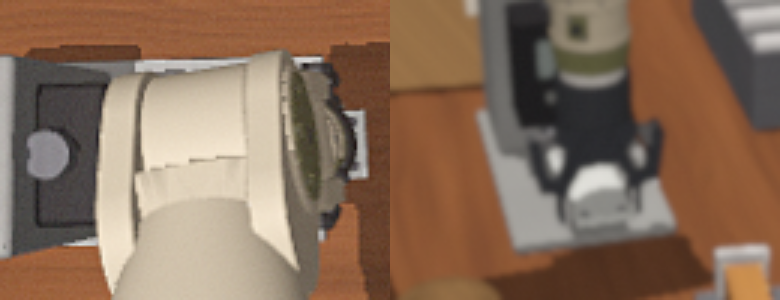

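The plate is held over the track mouth, level and in line as far as the side crop shows (580,200). Next I set it on the track and slide it in with force sensing.

```bash
python3 - <<'E'
from mk import *
from bench import manip
x=lambda:np.array(manip.current_ee_pos())
print("down",manip.move_linear(list(mpos(-.143,.0185)),v=.02,stop_force=2.5),x(),manip.current_wrist_force())
z=x()[2]
r=manip.move_linear(list(mpos(-.085,z)),v=.05,stop_force=6);print("slide1",r,x(),((x()-mpos(0,0))@V).round(4),manip.current_wrist_force(),manip.current_clock())
E
```

```text
down True [0.52158328 0.16394592 0.01952485] [0.09195381 0.63217432 6.35801049]
slide1 True [0.52146242 0.16764844 0.01970618] -0.1394 [-0.02807026  1.10587963  3.42385935] 23.5083
```

```bash
python3 - <<'E'
from mk import *
from bench import manip
x=lambda:np.array(manip.current_ee_pos());ly=lambda:((x()-mpos(0,0))@V).round(4)
z=.0203
manip.move_linear(list(mpos(-.1394,z)),v=.02);print(x(),manip.current_wrist_force())
for y,v in((-.09,.04),(-.03,.015)):
    r=manip.move_linear(list(mpos(y,z)),v=v,stop_force=6);print("slide",r,x(),ly(),manip.current_wrist_force(),manip.current_clock())
    if r: break
manip.wait(.3);print(ly(),manip.current_wrist_force(),manip.current_opening())
E
```

```text
[0.52130781 0.16774522 0.02000026] [-0.55240536  0.07613353  0.84751098]
slide False [0.52061995 0.21697045 0.0202907 ] -0.09 [-0.88452533 -0.75536928 -1.37402466] 25.1417
slide True [0.51987977 0.24292808 0.01998662] -0.0641 [-0.17186721 -1.12863432  3.08234997] 27.1167
-0.064 [0.42281945 0.74520867 6.44628651] 0.05877314748444909
```

```bash
python3 - <<'E'
from mk import *
from bench import manip
x=lambda:np.array(manip.current_ee_pos());ly=lambda:((x()-mpos(0,0))@V).round(4)
z=.0207
manip.move_linear(list(mpos(ly(),z)),v=.02);manip.wait(.2);print(x(),ly(),manip.current_wrist_force())
r=manip.move_linear(list(mpos(-.04,z)),v=.012,stop_force=7);print("slide",r,x(),ly(),manip.current_wrist_force(),manip.current_clock())
for i in range(3): manip.wait(.15);print(ly(),manip.current_wrist_force(),manip.current_opening())
E
```

```text
[0.51991914 0.24290885 0.02034507] -0.0641 [ 1.19660533 -0.70267471 -1.46313961]
slide True [0.51959483 0.24286662 0.02004764] -0.0641 [ 0.27877343 -0.64856883  3.42206855] 28.3917
-0.0641 [0.38513588 0.83330021 3.73948452] 0.05897823391666939
-0.0642 [0.84248048 2.07704289 6.33830711] 0.05865108058094475
-0.0641 [0.4034014  1.64379457 4.95882178] 0.05878603842647874
```

It stopped twice at the same place, about where the stop should be, but the y force reading is unclear. I'll push in 0.3 mm steps and average the force.

```bash
cat > push.py <<'E'
from mk import *
from bench import manip
x=lambda:np.array(manip.current_ee_pos());ly=lambda:(x()-mpos(0,0))@V
def f(n=6):
    o=[]
    for _ in range(n): manip.wait(.03);o.append(manip.current_wrist_force())
    return np.mean(o,0).round(2)
E
python3 - <<'E'
from push import *
y0=ly();z=.0208
manip.move_linear(list(mpos(y0-.001,z)),v=.02);print("back",(ly()*1e3).round(2),x()[2].round(4),f())
for i in range(8):
    manip.move_linear(list(mpos(y0-.0006+.0004*i,z)),v=.01);F=f()
    print("cmd %.2f"%((y0-.0006+.0004*i)*1e3),(ly()*1e3).round(2),x()[2].round(4),F,manip.current_moment().__class__ and np.round(manip.current_moment(),2))
    if F[1]<-8: break
print(manip.current_clock(),manip.current_opening())
E
```

```text
back -65.32 0.0203 [ 0.31  0.26 -0.58]
cmd -64.75 -64.86 0.0206 [-0.12 -0.68 -0.97] [-0.06  0.04 -0.04]
cmd -64.35 -64.32 0.0208 [-0.56 -0.8  -0.97] [-0.01  0.09  0.08]
cmd -63.95 -64.1 0.0208 [-0.13 -1.83 -0.93] [-0.26  0.09 -0.02]
cmd -63.55 -64.04 0.0207 [-0.37 -5.29 -0.69] [-0.88  0.06 -0.02]
cmd -63.15 -64.02 0.0207 [-0.37 -6.37 -0.73] [-1.12  0.05 -0.08]
cmd -62.75 -64.01 0.0206 [-0.05 -7.93 -0.39] [-1.27  0.07 -0.09]
cmd -62.35 -63.99 0.0206 [ 0.   -8.95 -0.59] [-1.57  0.04 -0.05]
32.4417 0.059042190902772636
```

The push is now clear: the tool holds at −64.0 mm while Fy rises to −9 N, with no side force. That matches the stop, so I release, lift clear and inspect.

```bash
python3 - <<'E'
from push import *
from meas import *
manip.gripper_to(.083,20);print(manip.current_opening(),manip.current_grasp_force(),f())
P=x();print(manip.move_linear(list(P+[0,0,.12]),v=.08,stop_force=6),x())
P=x();manip.move_linear(list(P+np.array([-.03,-.22,.1])),v=.2);print(x(),manip.current_clock())
c=plate(.048,(150,235,90,60));s=imaging.camera("side")
cv2.imwrite("pics/home.png",np.hstack([cv2.resize(c["image"][215:315,110:240,::-1],None,fx=3,fy=3),cv2.resize(s["image"][140:240,170:300,::-1],None,fx=3,fy=3)]))
E
```

```text
0.0829200825046656 0.0 [-0.13  0.04  0.2 ]
False [0.51973527 0.24480773 0.14022824]
[0.48949655 0.02533759 0.23977884] 36.025
px [187.4 264.2] ctr mm [521.  250.2] size [ 62.2 109.7] long dir deg -87.58
```

View pics/home.png

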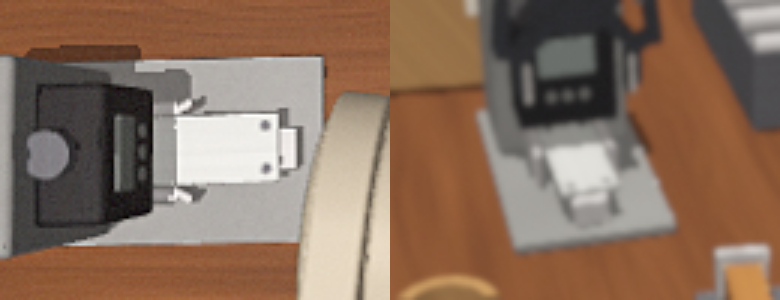

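The plate lies flat under the head and between the rails. Its rear edge, at column 280 of the left crop, is about 15 mm inside the track's front end, so its centre is at about −20 mm and its far end at the track's end, where the stop stands. The arm is clear, so I hand in.

```bash
python3 -c "
from bench import manip
print(manip.hand_in())"
```

```text
the job is handed in; nothing more can be done
None
```

The job is handed in, with no verdict shown: the tall plate was laid on the turning stand, regrasped by its sides and slid home, pressing the back stop with about 9 N, then released, and I saw no sign of the short plates, flanged tube or can being disturbed.

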